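# Close up the tin rack and clamp its stop

## Task

In the rack that holds the two food tins, slide the loose stop up along its rail until it stands against the nearer tin (touching or within a centimetre), with that tin left standing upright in the rack. Then turn the knob on that stop clockwise, as seen from above, until it is tight, and let go. The rack with the glasses is already closed up and needs nothing.

Things in the scene. Friction and masses are not known exactly. Their poses are not given: they have to be found in the camera images.
- tin_rack_grip (a point): On the axis of the tin rack's clamp knob, 70 mm above the worktop, the height to grip. Knob: black upright bar 42 long, 14 thick, from 44 to 82 mm above the worktop, on a black disc 42 across, on the stop's carriage. Turns with the knob: y along the bar's length, x across its 14 mm, z up. Loose: bar roughly along the rail; tight: across it. Also the handle to slide the stop (about 2 N when loose).
- tin_rack_face (a point): Centre of the tin rack's upright aluminium stop plate (64 wide, 6 thick, 20 to 64 mm above the worktop), on its face to the tins, 40 mm up, 80 mm ahead of the knob axis. y points along the rail to the tins, the stop's only line of motion; z up. The rack is a fixed white tray 370 x 80 mm with 22 mm lips and an end wall behind the tins. The like rack with two glasses is already tight.
- tin_near: The food tin nearest the stop: upright loose cylinder, 57 mm diameter, 72 tall, 0.18 kg, on the rack's 5 mm thick floor; origin at the centre of its underside, z up. Gap to the stop = its distance along tin_rack_face's y, less 28.7 mm (60 to 135 mm at the start). An equal tin stands behind it against the end wall, 0 to 20 mm away.
- tin_rack_knob (a joint): Turn of that knob in rad, growing clockwise seen from above: 0 = bar along the rail (loose), 1.4 (80 degrees) = hard stop. From 0.7 on a screw foot presses on the rail and holds the stop; tight beyond 1.15. Starts at 0 to 0.25, takes about 0.1 N m, stays where it is left.
Mind the look-alikes: they are no part of the job. What is shaped like the tin_near but turquoise is not meant.

How it is judged:
By the outcome, as a careful person would: the job done as asked, in the order asked, and still so for the second after the job is handed in, with the robot touching nothing.
It also fails if it takes over 35 s, if anything falls off the work surface, if the arm or the gripper's body presses on something with over 40 N, if the wrist force passes 120 N, or if a joint passes its speed limit or range.

## Robot

A 6-joint arm with a two-finger parallel gripper is mounted at the origin on a cart in front of the work surface, level with it; the furniture and walls round the work are solid. World frame = base frame: x ahead of the robot, y to its left, z up, the work surface at z = 0. Lengths are in m, angles in rad, forces in N, time in s.
With the tool pointing down it reaches from about 0.325 to 0.875 m from the base axis. Payload 4.4 kg.
Tool frame: the origin (TCP) lies midway between the tips of the shut fingers; the grasp point (between the pads) lies 19 mm behind it; z points along the fingers, y is the line along which they close (so a half turn about z gives the same grasp; the last joint's range is limited). The gripper opens to 85 mm and grips with 20 to 120 N. Pads are 22 mm wide; open, the fingers measure 114 mm over their backs; the gripper's body (76 mm by 85 mm) begins 54 mm behind the grasp point. The pads swing forward as they close: fully open they stand 13 mm farther back than shut.
Start: joints at [1.062, 0.207, 1.542, -0, 1.393, -0.15], TCP at [0.201, 0.539, 0.231] pointing down, gripper open.
Joint ranges: [-2.73, 2.73], [-0.86, 2.22], [0.23, 2.46], [-1.11, 4.25], [0.08, 2.63], [-2.82, 2.82]. Speed limits (rad/s): [2.79, 2.79, 3.14, 3.14, 3.14, 3.14].

## Interface

Orientations are given as a unit quaternion [w, x, y, z].
In Python, from plant import bot gives the robot as it stands. The module is installed in compiled form; this text tells all that it offers.
- The arm moves only by the tool carry_out, never from a script. Its argument "moves" is a list of rows, each a list of 5 numbers: the shift along the tool's x, y, z in m, then the turn about the tool's z in rad, then the gripper's target within -1 to 1 (fully open at 1, half-way at 0, shut at -1). A call has 1 to 10 rows; each row shifts and turns the commanded pose from where the row before left it, along the tool's axes as they then stand; what a row does not reach is not made up. A row lasts 1/8 s, in which the tool goes at most 62.5 mm and 10.7 degrees, less where a joint would pass 70% of its speed; a pose out of reach is approached as far as the arm can. A call with a gripper value outside its range is refused whole. The fingers move at their own pace and stop on an object; the grip force is fixed at half the most. Time passes only in rows, so rows that do not move let the fingers close. It gives the time, the measured TCP pose, the force, the opening and the grip force at its end, in the units of the state.
- bot.sense(): the state, without advancing time (a new reading comes with each control period).
- bot.snapshot(name): name is "side" or "top"; returns a dict with "frame" (400x640x3 uint8, blue, green, red), "mtx" (3x3 intrinsics, pixels), "extrinsics" (4x4, takes a point from world to camera coordinates). Camera axes: x right, y up, looking along -z (the intrinsics and any distortion apply to the point x, -y, -z); pixel columns grow to the right and rows downward; lengths in m; the calibration is good to about 2 mm. A picture is of the moment at which its call begins. There is no depth.
- bot.job_done(): hands the job in; it is judged then, once.
Trained networks look in the newest picture that a camera, given by its name, has taken for a name from the list of things; names that differ only in an ending like _2 or _b are one class to them, and where a whole thing is asked for, a point or a joint stands for the part that bears it (a point fixed in the world has none). Each returns a list of dicts, best first, with "confidence" (0 to 1); they miss things now and then, are a little off and sometimes report something else, mostly with a low value. They report only what shows in the picture. A call takes as long as a camera call. They do not tell look-alikes from the thing itself.
- bot.recognise(camera, name): "pixel" ([column, row] in pixels, amid what is visible of it).
- bot.landmark_of(camera, name): "pixel" ([column, row] in pixels: a listed point, or the origin of a listed thing).
The state is a dict: "t": time; "joint_pos": joint angles; "qvel": joint speeds; "joint_torque": joint torques, N m; "tool_pos": TCP position; "ee_rot": TCP orientation; "wrist_force": force on the tool from outside, world axes, zero at the start; "wrist_torque": the same for the moment, N m; "gripper_width": finger opening in m; "gripper_force": force on a finger pad.
Only numpy, scipy, OpenCV 4.12 (cv2) and the standard library are available. Lean on these libraries where they do the work, as an engineer would, in place of code of your own. Each camera call takes 0.05 s, during which the arm holds its last target. There are 200 camera calls.

## Working session

There is one attempt and no reset: what is moved stays moved. The work goes in short steps, Python scripts to look and compute and a tool call to move; the robot and the scene stay as the last step left them, time stands still between calls to the robot, and variables do not carry over. Pictures are saved under pics/ and viewed, at most 10 in all, crops included, and the job is handed in when it is done.

Besides the shell and the picture viewer there is one more tool, called as name(argument=value, ...) on one line, values as JSON. carry_out: Moves the arm, as the interface text tells. Its arguments: {"type":"object","properties":{"moves":{"type":"array","items":{"type":"array","items":{"type":"number"}}}},"required":["moves"]}

```bash
mkdir -p pics
cat > h.py <<'E'
import numpy as np, cv2
from plant import bot
def ray(s,px):
    K=np.array(s["mtx"]);E=np.array(s["extrinsics"])
    d=np.linalg.inv(K)@[px[0],px[1],1]; d=np.array([d[0],-d[1],-d[2]])
    R,t=E[:3,:3],E[:3,3]
    return -R.T@t, R.T@d
def atz(s,px,z):
    c,d=ray(s,px); return c+d*(z-c[2])/d[2]
def proj(s,P):
    E=np.array(s["extrinsics"]);p=E[:3,:3]@np.array(P)+E[:3,3]
    q=np.array(s["mtx"])@[p[0],-p[1],-p[2]]; return q[:2]/q[2]
E
python3 - <<'E'
from h import *
print(bot.sense())
Z={"tin_rack_grip":.07,"tin_rack_face":.04,"tin_near":.005}
for c in("side","top"):
    s=bot.snapshot(c); cv2.imwrite(f"pics/{c}0.png",s["frame"]); print([k for k in s])
    for n in Z:
        for r in bot.landmark_of(c,n): print(c,n,r,atz(s,r["pixel"],Z[n]).round(3))
E
```

```text
{'t': 0.0, 'joint_pos': array([ 1.06250308e+00,  2.07414075e-01,  1.54301455e+00, -1.73509515e-05,
        1.39346863e+00, -1.50502553e-01]), 'qvel': array([ 0.00146036, -0.00061882, -0.00149726, -0.00035237, -0.00178669,
       -0.00177556]), 'joint_torque': array([ 1.40704225e-03, -3.83038974e+01, -2.91592276e+01, -1.89285802e-04,
        1.07213456e-02,  3.17139424e-06]), 'tool_pos': array([0.20100361, 0.53789526, 0.23010038]), 'ee_rot': array([-3.64659461e-04,  1.77941024e-01,  9.84040479e-01, -1.09311024e-03]), 'wrist_force': array([-0.44202115, -0.92301311,  0.24558801]), 'wrist_torque': array([-0.00127363,  0.02275655,  0.00243884]), 'gripper_force': 0.0, 'gripper_width': 0.0856633848144746}
['frame', 'mtx', 'extrinsics']
side tin_rack_grip {'pixel': [374.5, 269.0], 'confidence': 0.88} [ 0.459 -0.175  0.07 ]
side tin_rack_face {'pixel': [354.3, 257.8], 'confidence': 0.93} [ 0.471 -0.107  0.04 ]
side tin_rack_face {'pixel': [310.8, 236.6], 'confidence': 0.5} [0.449 0.017 0.04 ]
side tin_near {'pixel': [231.9, 175.3], 'confidence': 0.92} [0.485 0.366 0.005]
side tin_near {'pixel': [268.3, 179.9], 'confidence': 0.73} [0.543 0.272 0.005]
side tin_near {'pixel': [247.4, 205.6], 'confidence': 0.72} [0.433 0.242 0.005]
side tin_near {'pixel': [308.8, 235.9], 'confidence': 0.56} [0.468 0.042 0.005]
['frame', 'mtx', 'extrinsics']
top tin_rack_grip {'pixel': [405.8, 239.6], 'confidence': 0.75} [ 0.46  -0.181  0.07 ]
top tin_rack_face {'pixel': [378.0, 239.6], 'confidence': 0.59} [ 0.458 -0.106  0.04 ]
top tin_rack_face {'pixel': [326.1, 230.8], 'confidence': 0.34} [0.473 0.046 0.04 ]
top tin_near {'pixel': [261.5, 237.3], 'confidence': 0.88} [0.445 0.236 0.005]
top tin_near {'pixel': [327.9, 231.8], 'confidence': 0.83} [0.476 0.04  0.005]
top tin_near {'pixel': [252.2, 207.0], 'confidence': 0.79} [0.534 0.273 0.005]
top tin_near {'pixel': [217.7, 216.7], 'confidence': 0.64} [0.497 0.374 0.005]
```

View pics/side0.png

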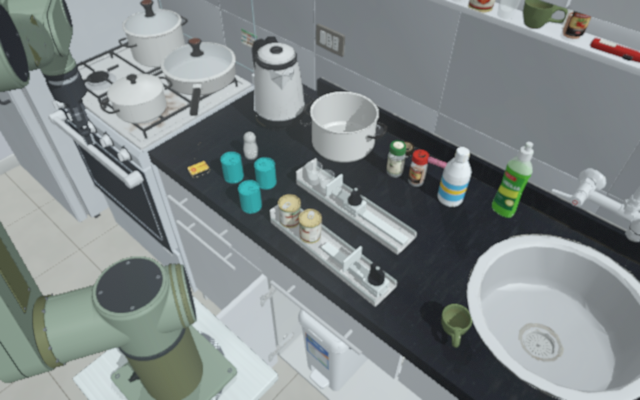

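View pics/top0.png

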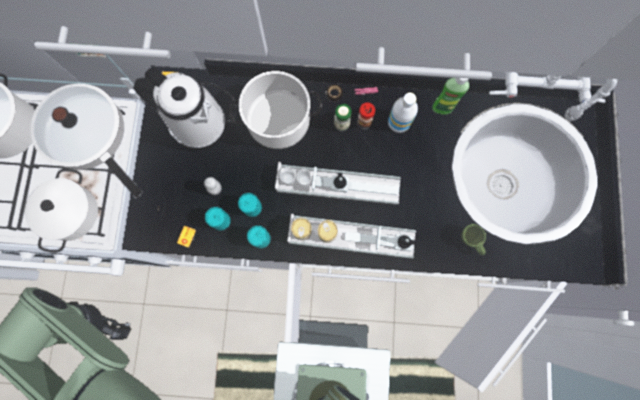

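Run:
```python
from h import *
s=bot.snapshot("top")
# rectified at z=.022 : columns y from .15 to -.27, rows x .60->.38 ; 1.8px/mm
k=1800
w=np.float32([[.6,.15],[.6,-.27],[.38,-.27],[.38,.15]])
out=[]
for z in(.022,.07):
    src=np.float32([proj(s,[*p,z]) for p in w]); dst=np.float32([[(.15-p[1])*k,(.6-p[0])*k] for p in w])
    out.append(cv2.warpPerspective(s["frame"],cv2.getPerspectiveTransform(src,dst),(756,396),flags=cv2.INTER_CUBIC)[130:])
cv2.imwrite("pics/rect.png",np.vstack(out))
```

```text
(no output)
```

View pics/rect.png

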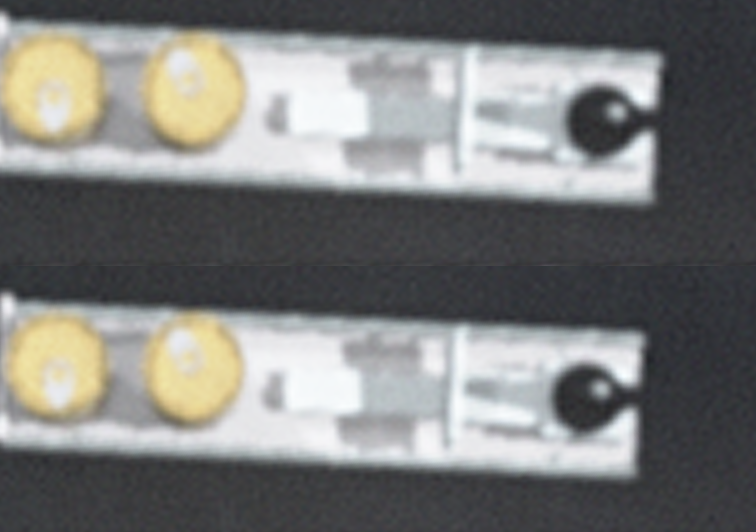

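carry_out(moves=[[-0.035,-0.041,0,0,1],[-0.035,-0.041,0,0,1],[-0.035,-0.041,0,0,1],[-0.035,-0.041,0,0,1],[-0.035,-0.041,0,0,1],[-0.035,-0.041,0,0,1],[-0.035,-0.041,0,0,1],[-0.035,-0.041,0,0,1],[-0.035,-0.041,0,0,1],[-0.035,-0.041,0,0,1]])

```text
t: 1.7
tool_pos: [0.3861, 0.0302, 0.2318]
ee_rot: [0.001, 0.178, 0.984, 0.0]
wrist_force: [0.6, 0.9, -0.3]
gripper_width: 0.0858
gripper_force: 0.0
```

carry_out(moves=[[-0.035,-0.041,0,0,1],[-0.035,-0.041,0,0,1],[-0.035,-0.041,0,0,1],[0,0,0,0.18,1],[0,0,0,0.18,1],[0,0,0,0.18,1],[0,0,0,0.18,1],[0,0,0,0.18,1],[0,0,0,0.18,1],[0,0,0,0.18,1]])

```text
t: 2.95
tool_pos: [0.4409, -0.12, 0.2315]
ee_rot: [0.0, 0.726, 0.688, 0.0]
wrist_force: [-0.3, -0.6, 0.4]
gripper_width: 0.0852
gripper_force: 0.0
```

Run:
```python
from h import *
Z={"tin_rack_grip":.07,"tin_rack_face":.04,"tin_near":.005}
fr=[]
for c in("side","top"):
    s=bot.snapshot(c); 
    u,v=proj(s,[.46,-.15,.08]).astype(int)
    fr.append(cv2.resize(s["frame"][v-50:v+50,u-65:u+65],None,fx=6 if 0 else 5,fy=5 if 1 else 0,interpolation=cv2.INTER_CUBIC)[:290 if 0 else 500])
    for n in Z:
        for r in bot.landmark_of(c,n)[:2]: print(c,n,r,atz(s,r["pixel"],Z[n]).round(3))
cv2.imwrite("pics/c1.png",cv2.resize(np.hstack(fr),(800,308)))
e=bot.sense();print(e["tool_pos"],e["ee_rot"],e["joint_pos"],e["t"])
```

```text
side tin_rack_grip {'pixel': [374.7, 269.6], 'confidence': 0.58} [ 0.458 -0.177  0.07 ]
side tin_rack_face {'pixel': [353.7, 256.5], 'confidence': 0.94} [ 0.473 -0.104  0.04 ]
side tin_near {'pixel': [233.6, 174.3], 'confidence': 0.93} [0.491 0.366 0.005]
side tin_near {'pixel': [248.2, 204.4], 'confidence': 0.92} [0.437 0.244 0.005]
top tin_rack_face {'pixel': [376.4, 237.8], 'confidence': 0.46} [ 0.463 -0.101  0.04 ]
top tin_rack_face {'pixel': [326.5, 231.5], 'confidence': 0.41} [0.471 0.045 0.04 ]
top tin_near {'pixel': [221.6, 220.4], 'confidence': 0.93} [0.487 0.361 0.005]
top tin_near {'pixel': [259.2, 236.2], 'confidence': 0.85} [0.448 0.243 0.005]
[ 0.4409228  -0.11999725  0.23132482] [3.32411747e-05 7.23103877e-01 6.90739301e-01 2.21856136e-05] [-4.55503146e-01 -5.03425443e-02  1.81757261e+00  1.90346566e-05
  1.37428487e+00 -4.09732443e-01] 3.35
```

View pics/c1.png

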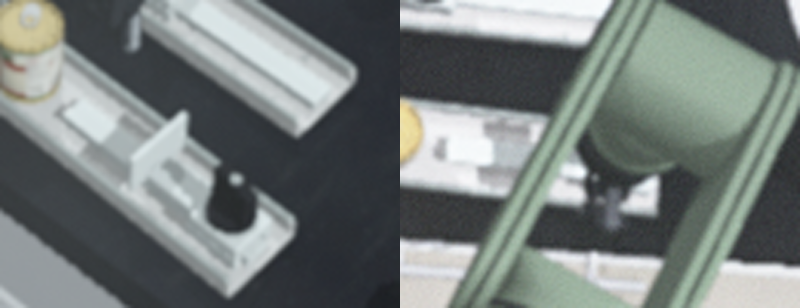

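carry_out(moves=[[0,0,0,0.1,1],[-0.0275,0.0135,0,0,1],[-0.0275,0.0135,0,0,1],[0,0,0.05,0,1],[0,0,0.05,0,1],[0,0,0.04,0,1],[0,0,0.02,0,1],[0,0,0.02,0,1],[0,0,0,0,1]])

```text
t: 4.47
tool_pos: [0.4581, -0.1775, 0.0497]
ee_rot: [-0.002, 0.757, 0.654, -0.001]
wrist_force: [-0.3, 0.3, 0.8]
gripper_width: 0.0856
gripper_force: 0.0
```

Run:
```python
from h import *
s=bot.snapshot("side"); u,v=proj(s,[.46,-.15,.08]).astype(int)
cv2.imwrite("pics/c2.png",cv2.resize(s["frame"][v-50:v+50,u-65:u+65],None,fx=5,fy=5,interpolation=cv2.INTER_CUBIC))
e=bot.sense();print(e["tool_pos"],e["ee_rot"],e["wrist_force"])
print((proj(s,e["tool_pos"])-[u-65,v-50])*5,(proj(s,[.46,-.178,.082])-[u-65,v-50])*5)
```

```text
[ 0.45914524 -0.17810078  0.05087526] [-7.59811499e-04  7.56956592e-01  6.53464677e-01 -2.37057248e-04] [0.33349629 0.16234094 0.12335056]
[368.56452206 321.61523855] [375.28115587 282.07442428]
```

View pics/c2.png

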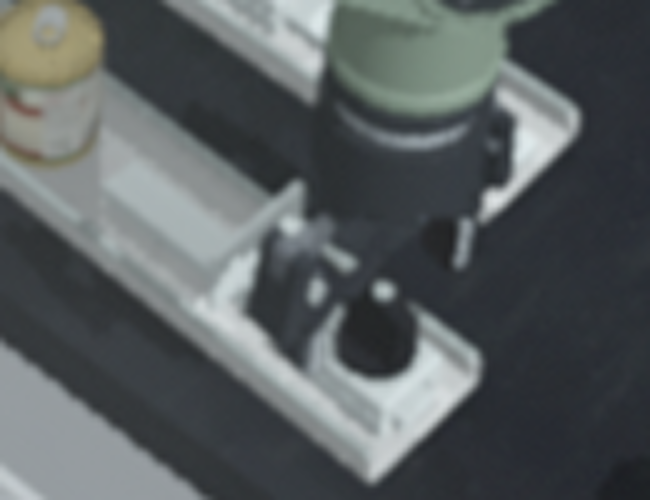

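Run:
```python
from h import *
s=bot.snapshot("side"); u,v=proj(s,[.46,-.15,.08]).astype(int)
print(bot.landmark_of("side","tin_rack_grip"))
o=np.array([u-65,v-50])
a=np.linspace(0,6.283,40)
for y in(-.178,-.183):
  P=np.array([(proj(s,[.46+.021*np.cos(t),y+.021*np.sin(t),.042])-o)*5 for t in a])
  print(y,P.min(0),P.max(0))
  for th in (0,.12,.25):
    an=np.pi/2-.044-th
    for sg in(1,-1): print(th,(proj(s,[.46+sg*.021*np.cos(an),y+sg*.021*np.sin(an),.082])-o)*5)
```

```text
[{'pixel': [372.4, 270.2], 'confidence': 0.66}]
-0.178 [323.64414498 294.52105113] [412.18815755 368.52856343]
0 [340.6093385  256.16941842]
0 [410.56804805 308.43898254]
0.12 [344.32953166 253.21336539]
0.12 [406.84614863 311.50742299]
0.25 [348.84709416 250.48183173]
0.25 [402.29004446 314.35401953]
-0.183 [331.96389828 300.27424182] [420.69790479 374.57125183]
0 [349.10564259 262.01415053]
0 [419.3565826  314.49310828]
0.12 [352.82461258 259.04632977]
0.12 [415.63622863 317.5739932 ]
0.25 [357.34316165 256.30392767]
0.25 [411.0793207  320.43215121]
```

carry_out(moves=[[-0.004,0,0,0,1],[0,0,0,0,-1],[0,0,0,0,-1],[0,0,0,0,-1],[0,0,0,0,-1],[0,0,0,0,-1]])

```text
t: 5.38
tool_pos: [0.4581, -0.1822, 0.0514]
ee_rot: [-0.001, 0.757, 0.653, -0.001]
wrist_force: [-4.3, 0.0, 5.0]
gripper_width: 0.013
gripper_force: 59.0
```

Run:
```python
from h import *
e=bot.sense();print(e["tool_pos"],e["ee_rot"],e["wrist_force"],e["wrist_torque"],e["gripper_width"],e["gripper_force"],e["joint_pos"],e["t"])
```

```text
[ 0.45810742 -0.18218298  0.05138492] [-8.38087505e-04  7.57008452e-01  6.53404185e-01 -6.87483891e-04] [-4.26543714  0.02954319  5.04959835] [ 0.08851138  0.73946859 -0.00285782] 0.013037207191044467 58.96178662776947 [-5.53733777e-01  2.69428961e-01  1.88518770e+00 -9.67342545e-04
  9.88987906e-01 -4.06551354e-01] 5.375
```

carry_out(moves=[[0.012,0.0012,0,0,-1],[0.012,0.0012,0,0,-1],[0.012,0.0012,0,0,-1],[0.012,0.0012,0,0,-1],[0.012,0.0012,0,0,-1],[0.012,0.0012,0,0,-1],[0.012,0.0012,0,0,-1],[0.01,0.001,0,0,-1],[0,0,0,0,-1]])

```text
t: 6.5
tool_pos: [0.4641, -0.0867, 0.0509]
ee_rot: [-0.017, 0.756, 0.655, -0.013]
wrist_force: [-48.3, 3.4, 54.5]
gripper_width: 0.0131
gripper_force: 66.2
```

Run:
```python
from h import *
s=bot.snapshot("side"); u,v=proj(s,[.47,0,.05]).astype(int)
o=np.array([u-65,v-50])
cv2.imwrite("pics/c3.png",cv2.resize(s["frame"][v-50:v+50,u-65:u+65],None,fx=5,fy=5,interpolation=cv2.INTER_CUBIC))
e=bot.sense();print(e["tool_pos"],e["ee_rot"],e["wrist_force"],e["wrist_torque"],e["gripper_width"])
for n,z in (("tin_rack_face",.04),("tin_near",.005)):
  for r in bot.landmark_of("side",n): print(n,r,atz(s,r["pixel"],z).round(3),(np.array(r["pixel"])-o)*5)
```

```text
[ 0.46405979 -0.08673904  0.05090466] [-0.01677252  0.75559266  0.65468969 -0.01340972] [-48.7438382    3.40330507  54.95926006] [0.53678461 7.84866334 0.01461786] 0.012891559470269237
tin_rack_face {'pixel': [323.9, 237.2], 'confidence': 0.94} [ 0.47  -0.009  0.04 ] [339.5 276. ]
tin_near {'pixel': [250.4, 206.6], 'confidence': 0.82} [0.436 0.233 0.005] [-28. 123.]
tin_near {'pixel': [268.8, 178.3], 'confidence': 0.71} [0.549 0.276 0.005] [ 64.  -18.5]
tin_near {'pixel': [236.8, 173.8], 'confidence': 0.61} [0.499 0.36  0.005] [-96. -41.]
tin_near {'pixel': [310.6, 236.1], 'confidence': 0.58} [0.47  0.038 0.005] [273.  270.5]
```

View pics/c3.png

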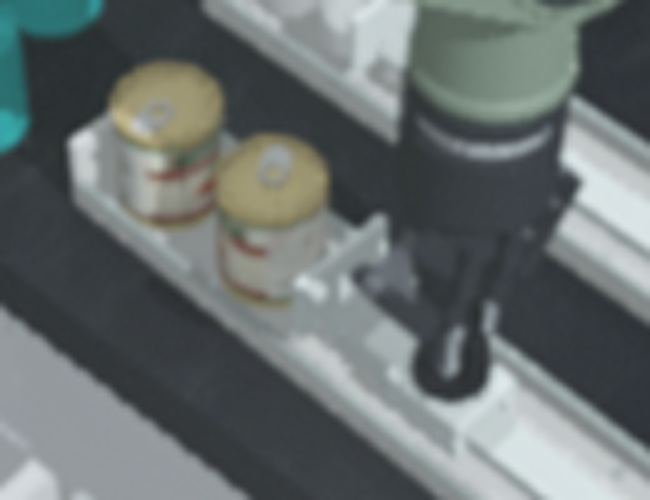

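carry_out(moves=[[-0.001,-0.006,0,0,-1],[-0.001,-0.006,0,0,-1],[-0.001,-0.006,0,0,-1],[0,0,0,0,-1],[0,0,0,0,-1]])

```text
t: 7.28
tool_pos: [0.4628, -0.0905, 0.0514]
ee_rot: [-0.001, 0.757, 0.653, -0.001]
wrist_force: [-6.1, 1.7, 7.7]
gripper_width: 0.013
gripper_force: 60.0
```

Run:
```python
from h import *
e=bot.sense();print(e["tool_pos"],e["ee_rot"],e["wrist_force"],e["wrist_torque"],e["gripper_width"])
F=[];T=[]
for i in range(3):
  for c in("side","top"):
    s=bot.snapshot(c)
    for n,z,L in (("tin_rack_face",.04,F),("tin_near",.005,T)):
      for r in bot.landmark_of(c,n):
        p=atz(s,r["pixel"],z)
        if .45<p[0]<.49 and -.03<p[1]<.06: L.append((c,n,p[:2].round(4),r["confidence"]))
print(*F,*T,sep="\n")
```

```text
[ 0.46276206 -0.09047864  0.05138397] [-0.00138748  0.75700312  0.65340932 -0.00078044] [-6.07239798  1.65758148  7.70466035] [ 0.29007958  0.98421049 -0.01246513] 0.013011777201471533
('side', 'tin_rack_face', array([ 0.4821, -0.0085]), 0.74)
('side', 'tin_rack_face', array([ 0.4779, -0.0091]), 0.97)
('top', 'tin_rack_face', array([ 0.4769, -0.0122]), 0.48)
('side', 'tin_rack_face', array([ 0.471 , -0.0141]), 0.8)
('top', 'tin_rack_face', array([ 0.4693, -0.0123]), 0.7)
('side', 'tin_near', array([0.4806, 0.0366]), 0.58)
('top', 'tin_near', array([0.473, 0.046]), 0.68)
('side', 'tin_near', array([0.4666, 0.0385]), 0.66)
('top', 'tin_near', array([0.4789, 0.0473]), 0.72)
('side', 'tin_near', array([0.4695, 0.0387]), 0.56)
('top', 'tin_near', array([0.4708, 0.0477]), 0.92)
```

carry_out(moves=[[0.006,-0.0006,0,0,-1],[0.006,-0.0006,0,0,-1],[0.006,-0.0006,0,0,-1],[0.002,-0.0002,0,0,-1],[0,0,0,0,-1]])

```text
t: 8.8
tool_pos: [0.4637, -0.0708, 0.0514]
ee_rot: [-0.001, 0.757, 0.654, -0.001]
wrist_force: [-5.6, 0.6, 8.3]
gripper_width: 0.013
gripper_force: 60.0
```

Run:
```python
from h import *
e=bot.sense();print(e["tool_pos"],e["wrist_force"])
F=[]
for c in("side","top"):
    s=bot.snapshot(c); u,v=proj(s,[.47,0.02,.05]).astype(int)
    F.append(cv2.resize(s["frame"][v-25:v+25,u-25:u+25],(400,400),interpolation=cv2.INTER_CUBIC))
    for n,z in (("tin_rack_face",.04),("tin_near",.005)):
      for r in bot.landmark_of(c,n):
        p=atz(s,r["pixel"],z)
        if .45<p[0]<.49 and -.03<p[1]<.06: print(c,n,p[:2].round(4),r["confidence"])
cv2.imwrite("pics/c4.png",np.hstack(F))
```

```text
[ 0.46374007 -0.07083315  0.05138608] [-5.64839968  0.64136891  8.28726298]
side tin_rack_face [0.4767 0.0035] 0.83
side tin_near [0.4662 0.0364] 0.9
top tin_rack_face [0.4675 0.0044] 0.48
top tin_near [0.4683 0.0445] 0.64
```

View pics/c4.png

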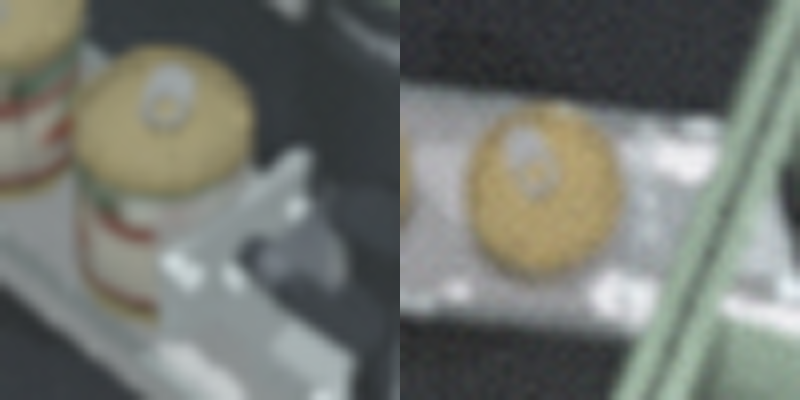

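carry_out(moves=[[0.003,-0.0003,0,0,-1],[0.003,-0.0003,0,0,-1],[0.003,-0.0003,0,0,-1],[0.002,-0.0002,0,0,-1],[0,0,0,0,-1]])

```text
t: 9.72
tool_pos: [0.4643, -0.0602, 0.0514]
ee_rot: [-0.001, 0.757, 0.654, -0.001]
wrist_force: [-6.4, -1.5, 8.0]
gripper_width: 0.0131
gripper_force: 60.0
```

carry_out(moves=[[0,0,0,0.12,-1],[0,0,0,0.12,-1],[0,0,0,0.12,-1],[0,0,0,0.12,-1],[0,0,0,0.12,-1],[0,0,0,0,-1]])

```text
t: 10.48
tool_pos: [0.4643, -0.0602, 0.0514]
ee_rot: [-0.0, 0.916, 0.4, -0.002]
wrist_force: [-6.1, -0.1, 7.5]
gripper_width: 0.0128
gripper_force: 60.0
```

Run:
```python
from h import *
e=bot.sense();print(e["tool_pos"],e["ee_rot"],e["wrist_force"],e["wrist_torque"],e["joint_pos"][5])
for c in("side","top")*2:
    s=bot.snapshot(c)
    for n,z in (("tin_rack_face",.04),("tin_near",.005)):
      for r in bot.landmark_of(c,n):
        p=atz(s,r["pixel"],z)
        if .45<p[0]<.49 and -.03<p[1]<.06: print(c,n,p[:2].round(4),r["confidence"])
```

```text
[ 0.4643206  -0.06020629  0.05137137] [-3.96256272e-04  9.16417484e-01  4.00220466e-01 -1.55453285e-03] [-6.10230175 -0.14093545  7.48818674] [-0.19157617  1.01906791 -0.03648212] 0.43517539646958736
side tin_rack_face [0.4729 0.0246] 0.73
side tin_near [0.472  0.0467] 0.78
top tin_rack_face [0.469  0.0115] 0.7
top tin_near [0.4776 0.049 ] 0.8
side tin_rack_face [0.4746 0.0268] 0.81
side tin_near [0.4676 0.0445] 0.65
top tin_rack_face [0.4785 0.0144] 0.72
top tin_near [0.4793 0.0543] 0.63
```

carry_out(moves=[[0,0,0,0.12,-1],[0,0,0,0.12,-1],[0,0,0,0.12,-1],[0,0,0,0.12,-1],[0,0,0,0.12,-1],[0,0,0,0.03,-1],[0,0,0,0,-1],[0,0,0,0,-1]])

```text
t: 12.08
tool_pos: [0.4644, -0.0603, 0.0514]
ee_rot: [0.0, 0.995, 0.097, -0.002]
wrist_force: [-6.5, -2.0, 8.1]
gripper_width: 0.013
gripper_force: 60.0
```

Run:
```python
from h import *
e=bot.sense();q=e["ee_rot"];print(e["tool_pos"],2*np.arctan2(q[2],q[1])-np.pi/2,e["wrist_force"],e["wrist_torque"],e["gripper_width"],e["t"])
s=bot.snapshot("side"); u,v=proj(s,[.47,-.02,.05]).astype(int)
cv2.imwrite("pics/c5.png",cv2.resize(s["frame"][v-40:v+40,u-50:u+50],None,fx=6,fy=6,interpolation=cv2.INTER_CUBIC))
```

```text
[ 0.46436013 -0.0602561   0.05138908] -1.3766477440233682 [-6.45097045 -1.97812067  8.13931846] [-0.23276806  1.03925218 -0.0602838 ] 0.0129552217218665 12.075
```

View pics/c5.png

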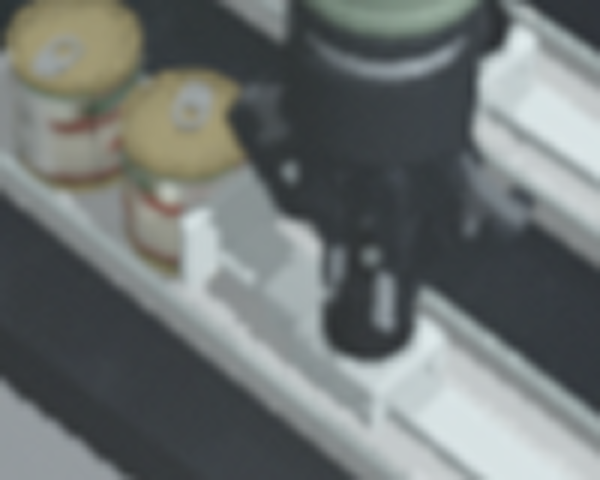

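carry_out(moves=[[0,0,0,0,0.3],[0,0,0,0,0.3],[0,0,0,0,0.3],[0,0,0,0,0.3],[0,0,-0.03,0,0.3],[0,0,-0.05,0,0.3],[0,0,-0.05,0,0.3],[0,0,-0.04,0,0.3],[0,0,0,0,0.3]])

```text
t: 13.25
tool_pos: [0.4681, -0.0608, 0.2256]
ee_rot: [0.002, 0.995, 0.097, 0.004]
wrist_force: [-0.1, -0.0, -1.0]
gripper_width: 0.0556
gripper_force: 0.0
```

Run:
```python
from h import *
s=bot.snapshot("side"); u,v=proj(s,[.47,-.02,.05]).astype(int)
cv2.imwrite("pics/c6.png",cv2.resize(s["frame"][v-40:v+40,u-50:u+50],None,fx=6,fy=6,interpolation=cv2.INTER_CUBIC))
```

```text
(no output)
```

View pics/c6.png

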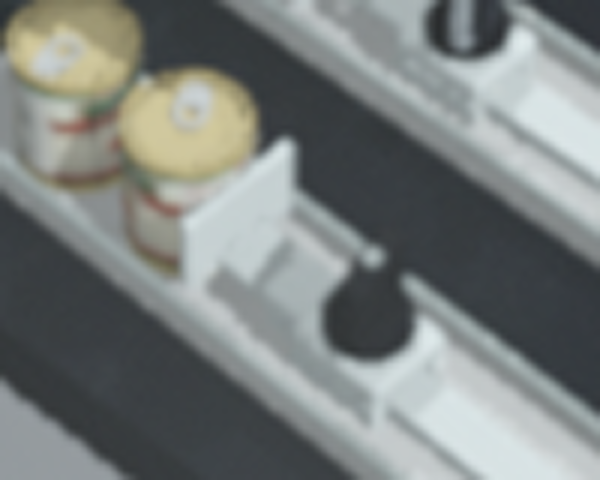

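The close-up shows the plate against the upright near tin, about (190, 230). The knob bar now lies across the rail: it hides the far lip between columns 365 and 405. The gripper is clear of everything.

```bash
python3 -c "
from plant import bot
print(bot.job_done())"
```

```text
the job is handed in; nothing more can be done
None
```

The job is handed in: the stop stands against the nearer tin, which is still upright, and the knob is turned clockwise to about 1.33 rad, estimated from the gripper's rotation and past the 1.15 tight mark; while sliding, a wrong sideways offset raised the wrist force to about 73 N (limit 120 N) before I corrected it.

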